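# Complete the reagent row and press its label holder home

## Robot

A 6-joint arm with a two-finger parallel gripper is mounted at the origin on the work surface. World frame = base frame: x ahead of the robot, y to its left, z up, the work surface at z = 0. Lengths are in m, angles in rad, forces in N, time in s.
With the tool pointing down it reaches from about 0.35 to 0.95 m from the base axis. Payload 17.4 kg.
Tool frame: the origin (TCP) lies at the very end of the fingers, on their centre line; the grasp point (between the pads) lies bot.grip_point_offset behind it (bot.grip_point_offset is the distance from the TCP to the grasp point, in m); z points along the fingers, y is the line along which they close (so a half turn about z gives the same grasp; the last joint's range is limited). The gripper opens to 93 mm and grips with 3 to 60 N. Pads are 15 mm wide; open, the fingers measure 128 mm over their backs; the gripper's body (75 mm by 188 mm) begins 65 mm behind the grasp point.
Start: joints at [-1.315, 0.116, 1.442, -0, 1.584, -0.038], TCP at [0.195, -0.646, 0.219] pointing down, gripper open.
Joint ranges: [-2.83, 2.83], [-0.83, 2.19], [0.07, 2.5], [-1.14, 4.28], [0.01, 3], [-2.97, 2.97]. Speed limits (rad/s): [1.89, 1.89, 2.22, 3.14, 3.14, 3.14].

## Interface

Orientations are given as a 3x3 rotation matrix whose columns are the frame's x, y, z axes.
In Python, from plant import bot, set_gripper, vision, sensors gives the robot as it stands. Calls block until the motion is done:
- bot.move_pose(position, orientation): joint-space move of the TCP to a pose.
- bot.move_l(position, max_speed=0.15, rotation=None, threshold=None): straight line of the TCP; rotation=None keeps the orientation; max_speed is the mean speed in m/s. With threshold (N) it stops when the force on the tool has changed by that much, and returns True; else False.
- bot.set_joints(angles): joint-space move.
- set_gripper(opening): opening from 0.0 (shut) to 1.0 (fully open); the grip force is fixed at half the most; returns when the fingers have stopped.
- bot.dwell(seconds).
- bot.ik(position, orientation): joint angles nearest the present ones, or None.
- vision.get_image(name): name is "side" or "top"; returns a dict with "pixels" (480x640x3 uint8, red, green, blue), "z_map" (480x640 float32, m along the optical axis (not along the pixel's ray), 0 where there is no reading), "fx", "fy", "cx", "cy" (pixels), "dist" ([k1, k2, p1, p2, k3] as OpenCV has them; the pictures are not rectified), "rvec" (rotation vector, rad) and "tvec" (3), from world to camera coordinates, as OpenCV has them. Camera axes: x right, y down, z forward; pixel columns grow to the right and rows downward; lengths in m; the calibration is good to about 2 mm. A picture is of the moment at which its call begins.
A pose or a line that the arm cannot do raises bot.Unreachable and nothing moves.
- bot.job_done(): hands the job in; it is judged then, once.
Readings, each from a call of its own:
- sensors.current_clock(): time.
- sensors.current_q(): joint angles.
- sensors.current_qd(): joint speeds.
- sensors.current_effort(): joint torques, N m.
- sensors.current_tcp_pos(): TCP position.
- sensors.current_orientation(): TCP orientation.
- sensors.current_ft_force(): force on the tool from outside, world axes, zero at the start.
- sensors.current_ft_torque(): the same for the moment, N m.
- sensors.current_finger_gap(): opening from 0.0 (shut) to 1.0 (fully open).
- sensors.current_grip_force(): force on a finger pad.
Only numpy, scipy, OpenCV 4.12 (cv2) and the standard library are available. Lean on these libraries where they do the work, as an engineer would, in place of code of your own. Each camera call takes 0.05 s, during which the arm holds its last target. There are 200 camera calls.

## Task

Stand the orange-capped jar from the bench on the green dot, the empty place in the row of jars on the riser, and let go of it. Then take the blue label holder out of its grey stand and, with its white card facing forward to the robot's side, push it down behind the aluminium lip at the riser's front edge, over the orange spring bar in the middle, until it is fully home against the spring. Finish while still gripping the holder and holding it pressed home, since the spring lifts it again if you let go; leave all other things, the row of jars included, where they stand.

Things in the scene. Friction and masses are not known exactly. Their poses are not given: they have to be found in the camera images.
- jar_mid (a point): the jar to be put in the row: amber glass, orange cap, 44 mm in diameter, 60 mm tall, about 110 g, standing upright on the bench to one side; the point is half-way up its axis (30 mm above its underside), its z axis up.
- place_dot (a point): centre of the flat green dot (30 mm across) marking the empty place in the row, on the riser's top, 45 mm above the bench; the jar's underside belongs here, centred. The row's four places are 66 mm apart on a line along the riser, 95 mm behind the label channel; which is empty varies.
- jar_a_mid (a point): one of the three jars already in the row on the riser: amber glass, white cap, 44 mm in diameter, 60 mm tall; the point is half-way up its axis. It stays where it is.
- jar_b_mid (a point): one of the three jars already in the row on the riser: amber glass, white cap, 44 mm in diameter, 60 mm tall; the point is half-way up its axis. It stays where it is.
- jar_c_mid (a point): one of the three jars already in the row on the riser: amber glass, white cap, 44 mm in diameter, 60 mm tall; the point is half-way up its axis. It stays where it is.
- holder_grip (a point): centre of the holder's blue frame, 12 mm thick (own x), 70 wide (y), 48 tall, to be gripped across its thickness. The tongue below it is 6 mm thick, 60 wide, 30 long, its end 54 mm below this point. Own z up, -x out of the white card with green band, which faces roughly to the robot at the start. 45 g; it stands upright, loose in the stand's slot: lift it straight up.
- holder_foot (a point): middle of the lower end of the holder's tongue; same axes as holder_grip, 54 mm below it.
- holder_card (a point): middle of the holder's white card face, 6.5 mm out along own -x from holder_grip; same axes.
- stand: the grey stand on the bench that holds the label holder at the start: 50 mm (x) by 90 mm (y) by 30 mm tall, with a slot 10 mm wide along y, open at both ends; its floor is 10 mm above the bench. Origin: centre of the underside. Fixed to the bench.
- rack: low riser (shelf) fixed to the bench: grey top 45 mm high, 280 mm wide (y), an aluminium lip along its front edge (-x, toward the robot). Origin on the bench; the label channel's centre line is at own x = -75 mm, the row of jars at +20 mm, the lip's front about -92 mm, the back edge +80 mm.
- channel (a point): middle of the label channel's mouth, 45 mm above the bench, between lip and riser. x into the shelf, y along the edge, z up. Mouth 26 mm wide (x), narrowing at 45 degrees to 10 mm at 8 mm depth, then straight; 90 mm long (y), ends closed. The spring bar's top is 20 mm below this point, 28 mm when fully down: home, the tongue's end is 28 mm below and the frame 2 mm above the lip.
- spring (a joint): travel of the orange spring bar in the channel's floor, 0 when up, grows as pushed down, stop at 0.008 m. Pushing back with 3 N at the top and about 8 N at the bottom.
- beaker: bystander: glass beaker, 68 mm across, 90 mm tall; origin under its centre.
- slidebox: bystander: green slide box, 90 x 100 x 30 mm; origin under its centre.
- washbottle: bystander: white bottle with a red cap, 64 mm across, 150 mm tall; origin under its centre.
- dish: bystander: flat glass dish, 90 mm across, 16 mm tall; origin under its centre.

How it is judged:
By the outcome, as a careful person would: the job done as asked, in the order asked, and still so for the second after the job is handed in, while the arm keeps its last pose, push and grip.
It also fails if it takes over 61 s, if anything falls off the work surface, if the arm or the gripper's body presses on something with over 40 N, if the wrist force passes 120 N, or if a joint passes its speed limit or range.

## Working session

There is one attempt and no reset: what is moved stays moved. The work goes in short steps, each a Python script; the robot and the scene stay as the last script left them, time stands still between calls to the robot, and variables do not carry over. Pictures are saved under pics/ and viewed, at most 10 in all, crops included, and the job is handed in when it is done.

```bash
ls; mkdir -p pics; cat > h.py <<'E'
import numpy as np, cv2
from plant import bot,set_gripper,vision,sensors
def snap(n,f):
    im=vision.get_image(n); np.savez(f'pics/{f}.npz',**{k:np.array(v) for k,v in im.items()})
    cv2.imwrite(f'pics/{f}.png',cv2.cvtColor(im['pixels'],cv2.COLOR_RGB2BGR)); return im
def cam(im):
    K=np.array([[im['fx'],0,im['cx']],[0,im['fy'],im['cy']],[0,0,1.]],float)
    R=cv2.Rodrigues(np.array(im['rvec'],float))[0]; return K,np.array(im['dist'],float),R,np.array(im['tvec'],float).ravel()
def ray(im,uv):
    K,d,R,t=cam(im); p=cv2.undistortPoints(np.array(uv,float).reshape(-1,1,2),K,d).reshape(-1,2)
    return -R.T@t, np.c_[p,np.ones(len(p))]@R   # origin, dirs (per unit depth)
def cloud(im):
    v,u=np.mgrid[:480,:640]; o,D=ray(im,np.c_[u.ravel(),v.ravel()])
    return (o+D*np.array(im['z_map']).reshape(-1,1)).reshape(480,640,3)
def onz(im,uv,z):
    o,D=ray(im,uv); return o+D*((z-o[2])/D[:,2])[:,None]
E
python3 - <<'E'
from h import *
for n in('top','side'):
    im=snap(n,n+'0'); K,d,R,t=cam(im); print(n,-R.T@t,R[2],im['fx'],d)
print(bot.grip_point_offset,sensors.current_orientation(),sensors.current_clock())
E
```

```text
pics
top [0.39860396 0.00284878 1.76882485] [ 0.10250475 -0.0081002  -0.99469953] 577.7508405078177 [-0.18375016  0.          0.          0.          0.        ]
side [ 0.2544063  -0.60756669  0.89446549] [ 0.29684008  0.55932851 -0.77397519] 484.1169214053142 [-0.13263961  0.          0.          0.          0.        ]
0.0188 [[ 9.57141661e-01  2.89620054e-01 -2.53353432e-04]
 [ 2.89620164e-01 -9.57141211e-01  9.28970448e-04]
 [ 2.65534614e-05 -9.62532581e-04 -9.99999536e-01]] 0.1
```

View pics/top0.png

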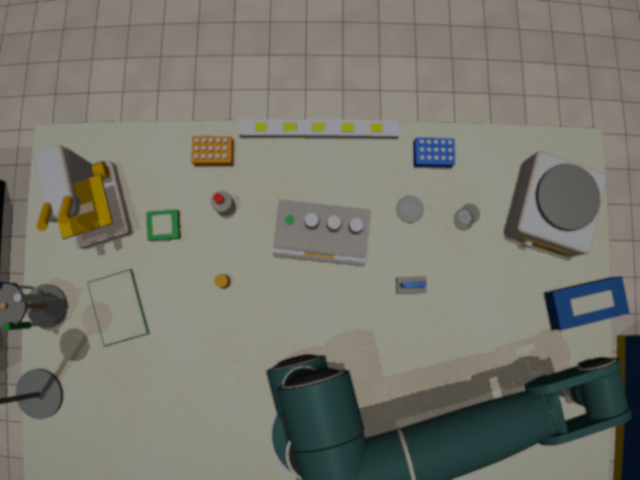

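View pics/side0.png

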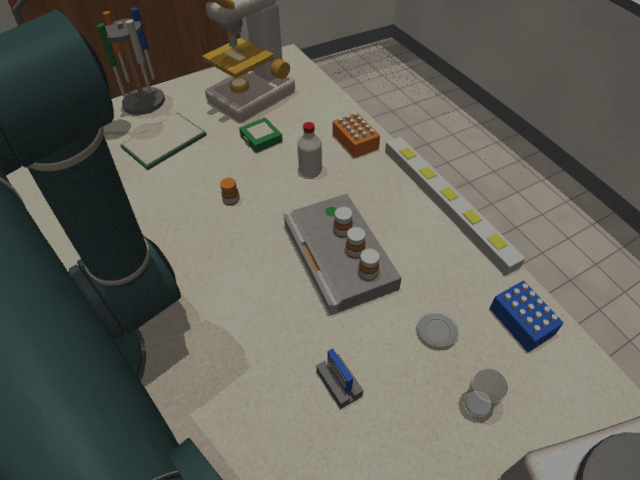

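The top view shows the jar cap at (222,281), the dot at (290,219), row caps at (311,220), (334,223) and (357,225), the spring at about (320,256) and the holder at (411,285). The side view has the jar at (229,190), the dot at (332,211) and the holder at (340,370). I'll enlarge those areas next.

```bash
python3 - <<'E'
import cv2,numpy as np
t=cv2.imread('pics/top0.png');s=cv2.imread('pics/side0.png')
def c(im,x,y,w,h,k): return cv2.resize(im[y:y+h,x:x+w],None,fx=k,fy=k,interpolation=cv2.INTER_CUBIC)
# top: left rack x265..375,y195..270 (x5 -> 550x375) ; right holder x385..435,y265..300 x5
a=np.zeros((600,800,3),np.uint8)
a[:375,:550]=c(t,265,195,110,75,5)
a[:175,550:800]=c(t,386,268,50,35,5)
a[200:375,550:800]=c(t,200,265,50,35,5)
cv2.imwrite('pics/c1.png',a)
b=np.zeros((600,800,3),np.uint8)
b[:,:520]=c(s,280,190,130,150,4)[:600]
b[:325,540:790]=c(s,312,343,50,65,5)
b[340:600,540:780]=c(s,205,165,48,52,5)
cv2.imwrite('pics/c2.png',b)
E
```

```text
(no output)
```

View pics/c1.png

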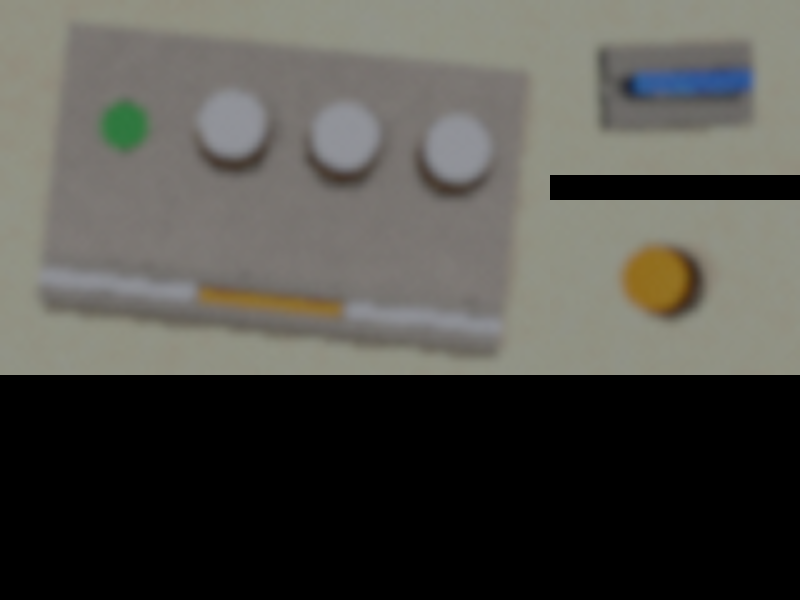

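View pics/c2.png

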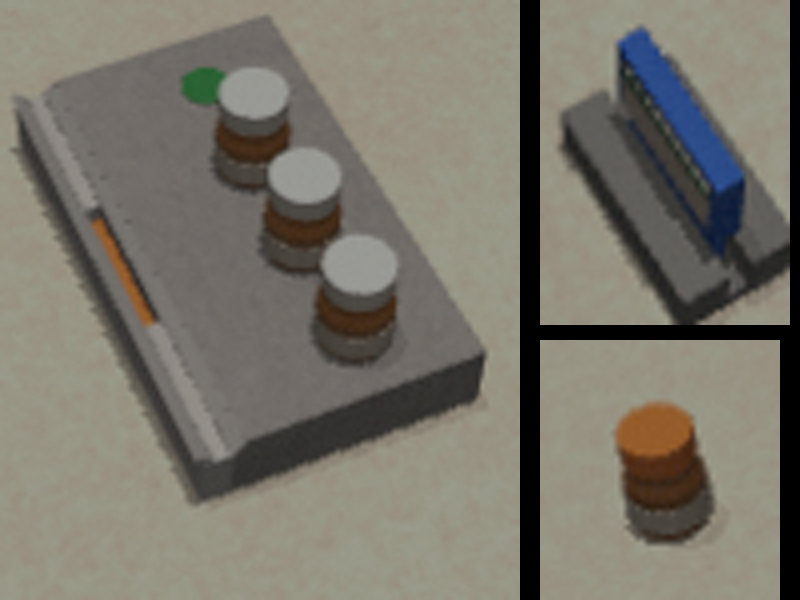

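The crops show the dot in the row's left (+y) place. The spring bar fills the channel, crop c1 (198–344, 290–318), so its ends give the channel's position along the lip. The holder stands with its card side toward the robot. I'll triangulate next.

```bash
cat > m.py <<'E'
from h import *
T={n:dict(np.load(f'pics/{n}0.npz')) for n in('top','side')}
def seg(n,lo,hi,box):
    hsv=cv2.cvtColor(T[n]['pixels'],cv2.COLOR_RGB2HSV); m=cv2.inRange(hsv,lo,hi)
    x0,y0,x1,y1=box; k=np.zeros_like(m); k[y0:y1,x0:x1]=m[y0:y1,x0:x1]; v,u=np.nonzero(k); return np.c_[u,v].astype(float)
def tri(a,b):
    (o1,d1),(o2,d2)=[(o,D[0]/np.linalg.norm(D[0])) for o,D in (ray(T['top'],a),ray(T['side'],b))]
    s=np.linalg.lstsq(np.c_[d1,-d2],o2-o1,rcond=None)[0]; p,q=o1+s[0]*d1,o2+s[1]*d2; return ((p+q)/2*1e3).round(1),((p-q)*1e3).round(1)
c1=lambda x,y:np.array([265+(x+.5)/5-.5,195+(y+.5)/5-.5]); c2=lambda x,y:np.array([280+(x+.5)/4-.5,190+(y+.5)/4-.5])
C={n:cloud(T[n]) for n in T}
E
python3 - <<'E'
from m import *
np.set_printoptions(suppress=True,precision=4)
g=[seg(n,(40,80,40),(80,255,255),b) for n,b in(('top',(275,205,305,235)),('side',(315,195,350,225)))]
print('dot',len(g[0]),len(g[1]),tri(g[0].mean(0),c2(206,86)), onz(T['top'],g[0].mean(0),.045))
print('caps',[tri(c1(x,y),c2(X,Y)) for x,y,X,Y in((232,123,254,92),(345,135,304,173),(458,148,359,263))])
o=seg('top',(8,120,80),(30,255,255),(205,265,240,300)); print('jar',len(o),o.mean(0),tri(o.mean(0),(205+(655-540+.5)/5-.5,165+(430-340+.5)/5-.5)),onz(T['top'],o.mean(0),.06))
for n,b in(('top',(290,240,350,275)),('side',(295,235,325,275))):
    s=seg(n,(5,110,60),(30,255,255),b); w=onz(T[n],s,.025)
    r=cv2.minAreaRect((w[:,:2]*1e3).astype(np.float32)); print('spring',n,len(s),s.mean(0),w.mean(0),r, onz(T[n],s.mean(0)[None],.025))
for n,b in(('top',(390,270,435,300)),('side',(315,340,365,400))):
    s=seg(n,(100,120,60),(130,255,255),b).astype(int); P=C[n][s[:,1],s[:,0]]; P=P[P[:,2]>np.percentile(P[:,2],95)-.012]
    print('holder',n,len(s),len(P),np.median(P,0),cv2.minAreaRect((P[:,:2]*1e3).astype(np.float32)),np.percentile(P[:,2],[5,50,95]))
    if n=='top':
        w=onz(T[n],s,.088); print(' onz',w.mean(0),cv2.minAreaRect((w[:,:2]*1e3).astype(np.float32)))
for n,b in(('top',(265,190,380,275)),('side',(275,185,410,320))):
    P=C[n][b[1]:b[3],b[0]:b[2]].reshape(-1,3); P=P[(abs(P[:,2]-.045)<.008)]
    print('rack',n,len(P),np.median(P,0),cv2.minAreaRect((P[:,:2]*1e3).astype(np.float32)))
for n in T:
    P=C[n].reshape(-1,3); 
    for nm,z0,z1,c in(('jar',.05,.075,onz(T['top'],o.mean(0),.06)[0]),):
        k=(np.linalg.norm(P[:,:2]-c[:2],axis=1)<.04)&(P[:,2]>z0)&(P[:,2]<z1); print(nm,n,k.sum(),P[k].mean(0),np.median(P[k,2]))
E
```

```text
dot 60 70 (array([649.4,  81.4,  48.8]), array([-0.2,  0.1, -0. ])) [[0.6499 0.0816 0.045 ]]
caps [(array([642.8,  16.3, 107.8]), array([-0.1,  0.1, -0. ])), (array([635.5, -49.2, 109.5]), array([ 0.5, -0.2,  0.1])), (array([ 628.5, -114.9,  109.2]), array([ 0.4, -0.2,  0.1]))]
jar 140 [221.2357 280.6214] (array([464.8, 281.2,  64.9]), array([-1.1,  0.3,  0. ])) [[0.4645 0.2821 0.06  ]]
spring top 75 [318.68   254.8933] [ 0.5458 -0.007   0.025 ] ((545.9974365234375, -6.482994079589844), (82.6221694946289, 8.057364463806152), 83.95240020751953) [[ 0.5458 -0.007   0.025 ]]
spring side 89 [310.7416 257.6404] [ 0.5489 -0.0019  0.025 ] ((549.1521606445312, -1.2647514343261719), (79.17267608642578, 7.3364081382751465), 84.37779998779297) [[ 0.5489 -0.0022  0.025 ]]
holder top 94 77 [ 0.4564 -0.2854  0.0898] ((434.33746337890625, -156.3262939453125), (16.312644958496094, 325.8653869628906), 9.786825180053711) [0.0843 0.0898 0.0957]
 onz [ 0.4559 -0.2858  0.088 ] ((456.4181823730469, -284.4372253417969), (11.710674285888672, 68.08514404296875), 0.043017495423555374)
holder side 248 233 [ 0.458  -0.2885  0.088 ] ((458.19000244140625, -286.65203857421875), (11.926006317138672, 68.34674835205078), 1.843891978263855) [0.0854 0.088  0.0906]
rack top 4138 [ 0.6071 -0.0104  0.0451] ((614.3223266601562, -14.99249267578125), (281.1446838378906, 171.55450439453125), 84.02629852294922)
rack side 5442 [ 0.5988 -0.0298  0.0446] ((615.7335205078125, -11.490020751953125), (285.0422058105469, 172.30184936523438), 83.9809341430664)
jar top 129 [0.465  0.2853 0.0604] 0.06050055331426396
jar side 182 [0.4649 0.2836 0.0588] 0.05957178974935079
```

```bash
cat >> h.py <<'E'
def R(deg):
    a=np.radians(deg); c,s=np.cos(a),np.sin(a); return np.array([[-s,c,0],[c,s,0],[0,0,-1.]]).astype(float)
G=bot.grip_point_offset
def st(m): print(m,round(sensors.current_clock(),2),np.round(sensors.current_tcp_pos(),4),np.round(sensors.current_ft_force(),1),round(sensors.current_finger_gap()*93,1),np.round(sensors.current_grip_force(),1),flush=True)
E
sed -i 's/^def R(deg)/def Rt(deg)/' h.py
python3 - <<'E'
from m import *
# side-view holder yaw by PCA of the blue top face
s=seg('side',(100,120,60),(130,255,255),(315,340,365,400)).astype(int); P=C['side'][s[:,1],s[:,0]]; P=P[P[:,2]>.08]
d=np.linalg.svd(P[:,:2]-P[:,:2].mean(0))[2][0]; print('yaw',np.degrees(np.arctan2(-d[0]*np.sign(d[1]),abs(d[1]))),P.mean(0))
j=np.array([.4655,.2832])
bot.move_pose([*j,.14],Rt(0)); st('above jar')
bot.move_l([*j,.036-G],.12); set_gripper(0); st('grip')
bot.move_l([*j,.17],.2); st('lift')
E
```

```text
yaw 2.1743273433318047 [ 0.45807302 -0.28785401  0.08802009]
above jar 3.48 [0.4658 0.2828 0.14  ] [-0.1 -0.   0.4] 93.0 0.0
grip 5.51 [0.4655 0.2832 0.0172] [ 0.9 -0.1 -0.1] 43.1 30.0
lift 6.42 [0.4651 0.283  0.1685] [ 0.  -0.  -1.5] 43.2 30.0
```

```bash
python3 - <<'E'
from h import *
p=np.array([.6506,.083])
bot.move_pose([*p,.15],Rt(-6)); bot.dwell(.3); st('above')
bot.move_l([*p,.045+.036-G+.006],.1); bot.dwell(.2)
print(bot.move_l([*p,.045+.036-G-.003],.02,threshold=3)); st('down')
snap('top','top1');snap('side','side1')
E
python3 - <<'E'
import cv2,numpy as np
t=cv2.imread('pics/top1.png');s=cv2.imread('pics/side1.png')
a=np.zeros((600,800,3),np.uint8)
a[:300,:]=cv2.resize(t[195:255,240:400],(800,300),interpolation=2)
a[300:,:400]=cv2.resize(s[180:255,290:390],(400,300),interpolation=2)
cv2.imwrite('pics/c3.png',a)
E
```

```text
above 7.78 [0.6504 0.0838 0.1504] [-0.2  0.2 -0.6] 43.0 30.0
True
down 9.32 [0.6508 0.083  0.0618] [2.1 0.2 2.6] 43.3 30.0
```

View pics/c3.png

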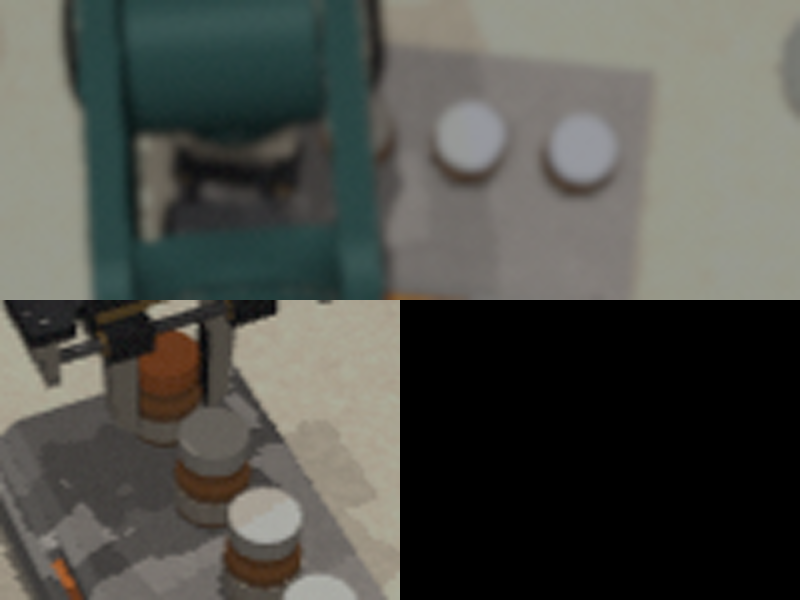

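The picture shows the jar in line with the row, with caps at crop (167,352), (214,432) and (265,516), and it's standing on the riser. I'll release it, move toward the holder and check it from there.

```bash
python3 - <<'E'
from h import *
set_gripper(1.0); st('open')
x,y,_=sensors.current_tcp_pos(); bot.move_l([x,y,.18],.2)
h=np.array([.4573,-.2865])
bot.move_pose([*h,.17],Rt(2)); st('above holder')
snap('top','top2');im=snap('side','side2')
np.set_printoptions(suppress=True,precision=4)
for n in('top','side'):
    im=dict(np.load(f'pics/{n}2.npz')); hsv=cv2.cvtColor(im['pixels'],cv2.COLOR_RGB2HSV); m=cv2.inRange(hsv,(5,120,80),(30,255,255))
    P=cloud(im); P0=P[(m>0)&(np.linalg.norm(P[...,:2]-[.65,.083],axis=2)<.05)]; print(n,len(P0),P0.mean(0))
    v,u=np.nonzero((m>0)&(np.linalg.norm(P[...,:2]-[.65,.083],axis=2)<.05)); 
    if len(u): print(u.mean(),v.mean(),onz(im,[[u.mean(),v.mean()]],.105))
E
python3 - <<'E'
import cv2,numpy as np
t=cv2.imread('pics/top2.png');s=cv2.imread('pics/side2.png')
a=np.zeros((600,800,3),np.uint8)
a[:300,:]=cv2.resize(t[195:255,260:420],(800,300),interpolation=2)
a[300:,:400]=cv2.resize(s[180:255,290:390],(400,300),interpolation=2)
a[300:,400:]=cv2.resize(s[330:420,280:400],(400,300),interpolation=2)
cv2.imwrite('pics/c4.png',a)
E
```

```text
open 10.37 [0.6504 0.083  0.0616] [ 0.4 -0.2  0.7] 93.0 0.0
above holder 12.65 [ 0.4578 -0.286   0.1699] [-0.9 -0.5 -0.2] 92.7 0.0
top 151 [0.6478 0.0836 0.104 ]
287.9337748344371 217.53642384105962 [[0.6476 0.0835 0.105 ]]
side 0 [nan nan nan]<stdin>:10: RuntimeWarning: Mean of empty slice.
  ret = um.true_divide(
```

View pics/c4.png

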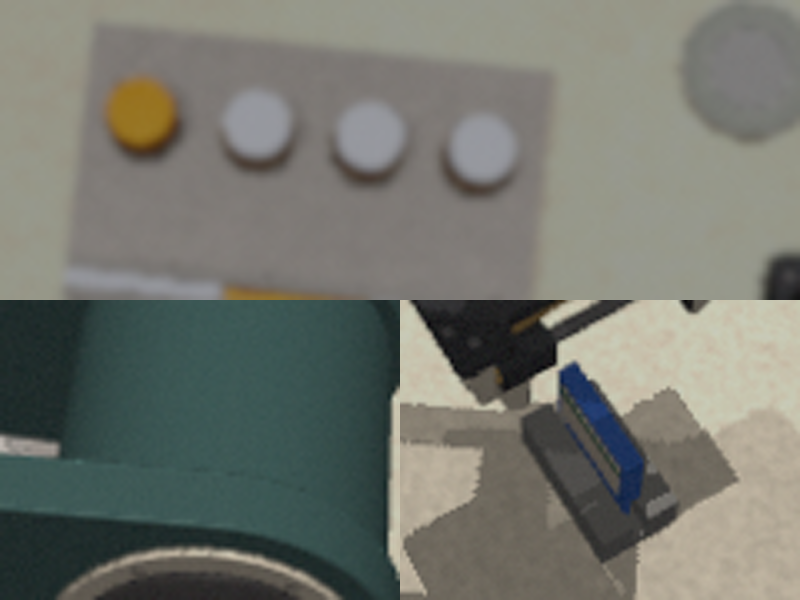

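The jar stands at crop (142,112), in line with white caps at (257,125), (370,135) and (483,148), within about 1.5 mm. The holder is upright in its stand. Now I'll grip and lift it.

```bash
python3 - <<'E'
from h import *
h=np.array([.4572,-.2865])
bot.move_l([*h,.066-G],.12); set_gripper(0); st('grip')
bot.move_l([*h,.10],.1); bot.move_l([*h,.19],.2); bot.dwell(.2); st('lift')
c=np.array([.546,-.0055])
bot.move_pose([*c,.16],Rt(-6)); bot.dwell(.3); st('above ch')
bot.move_l([*c,.066-.010+.045-G+.012+.004],.1); bot.dwell(.2); st('pre')
snap('top','top3');snap('side','side3')
E
python3 - <<'E'
import cv2,numpy as np
t=cv2.imread('pics/top3.png');s=cv2.imread('pics/side3.png')
a=np.zeros((600,800,3),np.uint8)
a[:,:560]=cv2.resize(s[195:315,270:382],(560,600),interpolation=2)
a[:240,560:]=cv2.resize(t[200:280,280:360],(240,240),interpolation=2)
cv2.imwrite('pics/c5.png',a)
E
```

```text
grip 15.15 [ 0.4572 -0.2865  0.0472] [ 0.4 -0.4  0.6] 12.0 30.0
lift 16.62 [ 0.4568 -0.2862  0.1884] [ 0.1 -0.6  0. ] 12.1 30.0
above ch 18.06 [ 0.546  -0.0062  0.1601] [-0.1  0.7 -1. ] 11.7 30.0
pre 19.02 [ 0.5463 -0.0055  0.0989] [ 0.5 -0.7 -0.3] 11.9 30.0
```

View pics/c5.png

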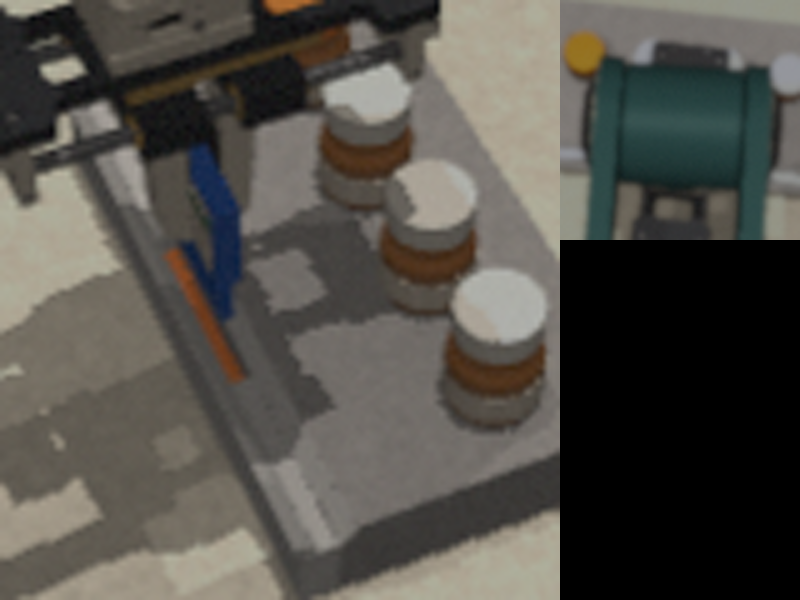

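The holder is held upright over the channel. The tongue's near end is at crop (225,315), which is image (315,258). I'll compare that with the pixel I'd expect there, then insert.

```bash
python3 - <<'E'
from h import *
im=dict(np.load('pics/side3.npz')); K,d,Rr,t=cam(im)
P=np.array([[.5429-.0014/2,-.0354-.0013,.0617]]); print(cv2.projectPoints(P,im['rvec'],im['tvec'],K,d)[0])
c=np.array([.546,-.0055]); home=.071+.002-G
f0=np.array(sensors.current_ft_force())
print(bot.move_l([*c,home+.010],.03,threshold=6)); st('at spring')
E
```

```text
[[[315.00930772 259.46400422]]]
False
at spring 20.41 [ 0.5461 -0.0055  0.0644] [ 0.4 -0.2  0.1] 12.0 30.0
```

```bash
python3 - <<'E'
from h import *
c=np.array([.546,-.0055]); home=.071+.002-G
for dz in (.006,.003,.001,0,-.001,-.002,-.003,-.004):
    hit=bot.move_l([*c,home+dz],.02,threshold=25); bot.dwell(.15); st((dz,hit))
    if sensors.current_ft_force()[2]>17: break
E
```

```text
(0.006, False) 20.91 [ 0.5463 -0.0055  0.0605] [ 2.4 -0.7  4.8] 11.9 30.0
(0.003, False) 21.36 [ 0.5462 -0.0055  0.0574] [2.  1.2 5.1] 12.2 30.0
(0.001, False) 21.76 [ 0.5462 -0.0055  0.0555] [1.  0.3 5.6] 11.8 30.0
(0, False) 22.16 [ 0.5462 -0.0055  0.0545] [1.3 1.1 7.1] 11.9 30.0
(-0.001, False) 22.56 [ 0.5463 -0.0055  0.0541] [-1.2  0.3 13.3] 11.7 30.0
(-0.002, False) 22.96 [ 0.5463 -0.0055  0.054 ] [-7.3  0.3 23.8] 11.6 30.0
```

The force rose from 7 to 24 N with no further travel, so the spring is at its stop. I'll ease off to a moderate push and look.

```bash
python3 - <<'E'
from h import *
c=np.array([.546,-.0055]); home=.071+.002-G
bot.move_l([*c,home-.0015],.02); bot.dwell(.5); st('hold')
im=snap('side','side4'); st('hold2')
s=cv2.imread('pics/side4.png'); cv2.imwrite('pics/c6.png',cv2.resize(s[180:300,270:400],(650,600),interpolation=2))
E
```

```text
hold 23.71 [ 0.5463 -0.0055  0.054 ] [-4.3  1.4 18.8] 11.9 30.0
hold2 23.76 [ 0.5463 -0.0055  0.0541] [-3.4  0.4 18.7] 12.3 30.0
```

View pics/c6.png

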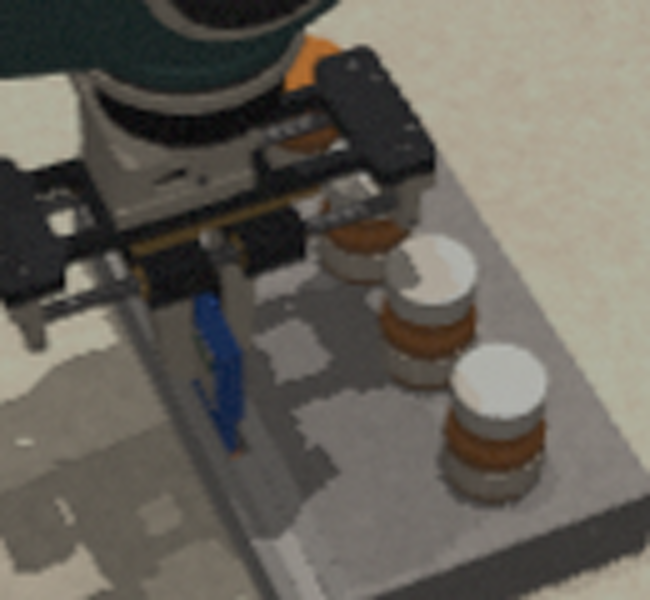

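The frame sits low on the lip, with the tongue in the channel and its near end at crop (235,455), image (317,271). The spring just shows below it. I'll check this against the projected home pose to rule out slip in the grip.

```bash
python3 - <<'E'
from h import *
for f,zg in(('side3',.1157),('side4',.0708),('side4',.0788)):
    im=dict(np.load(f'pics/{f}.npz')); K,d,Rr,t=cam(im); c=np.array([.5455,-.0068]); yv=np.array([.1045,.9945])
    for nm,y,z in(('foot',-.03,-.054),('framebot',-.035,-.024),('frametop',-.035,.024)):
        p=cv2.projectPoints(np.array([[*(c+y*yv),zg+z]]),im['rvec'],im['tvec'],K,d)[0].ravel(); print(f,zg,nm,p.round(1))
    hsv=cv2.cvtColor(im['pixels'],cv2.COLOR_RGB2HSV); m=cv2.inRange(hsv,(100,110,40),(130,255,255)); v,u=np.nonzero(m[215:290,300:330]); print('blue rows',v.min()+215,v.max()+215,'max at col',u[v==v.max()]+300,'rightmost',u.max()+300, (v[u==u.max()]+215).min(),(v[u==u.max()]+215).max())
st('x')
E
```

```text
side3 0.1157 foot [315.1 259.4]
side3 0.1157 framebot [315.7 252.5]
side3 0.1157 frametop [315.2 237.9]
blue rows 224 258 max at col [314 315] rightmost 317 236 250
side4 0.0708 foot [315.5 271.6]
side4 0.0708 framebot [316.1 265.2]
side4 0.0708 frametop [315.6 251.6]
blue rows 238 269 max at col [316] rightmost 317 249 263
side4 0.0788 foot [315.4 269.5]
side4 0.0788 framebot [316. 263.]
side4 0.0788 frametop [315.5 249.2]
blue rows 238 269 max at col [316] rightmost 317 249 263
x 23.76 [ 0.5463 -0.0055  0.0541] [-3.4  0.4 18.7] 12.3 30.0
```

```bash
python3 -c "
from h import *
bot.job_done(); st('done')"
```

```text
the job is handed in; nothing more can be done
the job is handed in; nothing more can be done
```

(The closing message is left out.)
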